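# Cover the ingredient containers at the pancake stall

## Task

Cover the four open stainless containers of ingredients, each with the lid of its own shape and size, so that every lid sits level and fully down on the rim all round. Set the lids down, do not drop them, and leave the containers, the black dipping bowl and the seasoning shaker standing where they are.

Things in the scene. Friction and masses are not known exactly. Their poses are not given: they have to be found in the camera images.
- big_round_lid: Big round stainless lid, 138 mm across. Under it a dish 10 mm deep with sloping sides slips into the mouth (caught from 8 mm off, 3 mm play when home); the rim sheet around it rests on the container. 0.14 kg. Origin: centre of the dish's underside, z up; sheet top z 13 mm. Black knob in the middle, 26 mm across, z 21 to 47 mm. Home: origin 55 over its container's.
- small_round_lid: Small round stainless lid, 98 mm across. Under it a dish 10 mm deep with sloping sides slips into the mouth (caught from 8 mm off, 3 mm play when home); the rim sheet around it rests on the container. 0.14 kg. Origin: centre of the dish's underside, z up; sheet top z 13 mm. Black knob in the middle, 26 mm across, z 21 to 47 mm. Home: origin 45 over its container's.
- square_lid: Square stainless lid, 108 x 108 mm, sides along x, y. Under it a dish 10 mm deep with sloping sides slips into the mouth (caught from 8 mm off, 3 mm play when home); the rim sheet around it rests on the container. 0.14 kg. Origin: centre of the dish's underside, z up; sheet top z 13 mm. Black bar handle along x over the middle, 64 mm long, 12 wide, z 33 to 47 mm. Home: origin 50 over its container's.
- oblong_lid: Oblong stainless lid, 128 (x) x 88 mm (y). Under it a dish 10 mm deep with sloping sides slips into the mouth (caught from 8 mm off, 3 mm play when home); the rim sheet around it rests on the container. 0.14 kg. Origin: centre of the dish's underside, z up; sheet top z 13 mm. Black bar handle along x over the middle, 64 mm long, 12 wide, z 33 to 47 mm. Home: origin 45 over its container's.
- big_round_pot: Big round open stainless container, 130 mm outside diameter, 65 mm high, wall 3 mm, eggs inside, all below 48 mm. Loose, 0.6 kg. Origin: centre of its underside; z up.
- small_round_pot: Small round open stainless container, 90 mm outside diameter, 55 mm high, wall 3 mm, limes inside, all below 44 mm. Loose, 0.6 kg. Origin: centre of its underside; z up.
- square_pot: Square open stainless container, 100 x 100 mm outside, sides along its x and y, 60 mm high, wall 3 mm, mushrooms inside, all below 42 mm. Loose, 0.6 kg. Origin: centre of its underside; z up.
- oblong_pot: Oblong open stainless container, 120 mm (its x) x 80 mm (its y) outside, 55 mm high, wall 3 mm, green chillies inside, all below 32 mm. Loose, 0.6 kg. Origin: centre of its underside; z up.
- sauce_bowl: Empty black dipping bowl, 100 mm across the rim, 42 mm high, standing among the containers and lids; it gets no lid and stays where it is. Origin: centre of its underside.
- shaker: Steel seasoning shaker, 51 mm across, 76 mm high, standing at one edge of the group; stays where it is. Origin: centre of its underside.
Not all that is in view belongs to the job. What is shaped like the square_lid but orange or red is not meant.

How it is judged (in metres and radians):
At the end, for the whole second after the job is handed in: Every lid rests, released, on its own container: centred within 9 mm, within 4 mm of fully down, level to 0.06 rad, square and oblong ones parallel to theirs within 0.15 rad; containers upright, and they, bowl and shaker within 30 mm of their starts (horizontal distance between big_round_lid and big_round_pot below 0.009 m and z of big_round_lid in the frame of big_round_pot between 0.051 and 0.059 m and angle between each of big_round_lid, small_round_lid, square_lid, oblong_lid's own z axis and vertical below 0.06 rad and linear speed of each of big_round_lid, big_round_pot, small_round_lid, small_round_pot, square_lid, square_pot, oblong_lid, oblong_pot below 0.02 m/s and angle between each of big_round_pot, small_round_pot, square_pot, oblong_pot's own z axis and vertical below 0.05 rad and distance of each of big_round_pot, small_round_pot, square_pot, oblong_pot, sauce_bowl, shaker from where it was at the start of the episode below 0.03 m and horizontal distance between small_round_lid and small_round_pot below 0.009 m and z of small_round_lid in the frame of small_round_pot between 0.041 and 0.049 m and horizontal distance between square_lid and square_pot below 0.009 m and z of square_lid in the frame of square_pot between 0.046 and 0.054 m and (angle between the x axis of square_lid and the x axis of square_pot, either way round below 0.15 rad or angle between the x axis of square_lid and the y axis of square_pot, either way round below 0.15 rad) and horizontal distance between oblong_lid and oblong_pot below 0.009 m and z of oblong_lid in the frame of oblong_pot between 0.041 and 0.049 m and angle between the x axis of oblong_lid and the x axis of oblong_pot, either way round below 0.15 rad); the robot touches nothing.
It fails at once if a container is pushed more than 30 mm or tipped over (distance of any of big_round_pot, small_round_pot, square_pot, oblong_pot from where it was at the start of the episode above 0.03 m or angle between any of big_round_pot, small_round_pot, square_pot, oblong_pot's own z axis and vertical above 0.5 rad).
It fails at once if the dipping bowl or the shaker is pushed more than 30 mm or knocked over (distance of any of sauce_bowl, shaker from where it was at the start of the episode above 0.03 m or angle between any of sauce_bowl, shaker's own z axis and vertical above 0.5 rad).
It fails at once if a lid is dropped (falls free of the fingers at over 0.6 m/s, about 20 mm) ((contact force between big_round_lid and the fingers below 0.05 N and linear speed of big_round_lid above 0.6 m/s) or (contact force between small_round_lid and the fingers below 0.05 N and linear speed of small_round_lid above 0.6 m/s) or (contact force between square_lid and the fingers below 0.05 N and linear speed of square_lid above 0.6 m/s) or (contact force between oblong_lid and the fingers below 0.05 N and linear speed of oblong_lid above 0.6 m/s)).
It also fails if it takes over 112 s, if anything falls off the work surface, if the arm or the gripper's body presses on something with over 40 N, if the wrist force passes 120 N, or if a joint passes its speed limit or range.

## Robot

A 6-joint arm with a two-finger parallel gripper is mounted at the origin on the work surface. World frame = base frame: x ahead of the robot, y to its left, z up, the work surface at z = 0. Lengths are in m, angles in degrees, forces in N, time in s.
With the tool pointing down it reaches from about 0.4 to 0.825 m from the base axis. Payload 7 kg.
Tool frame: the origin (TCP) lies between the finger pads; the fingertips stand 19 mm ahead of it and the grasp point (between the pads) is the TCP; z points along the fingers, y is the line along which they close (so a half turn about z gives the same grasp; the last joint's range is limited). The gripper opens to 88 mm and grips with 3 to 60 N. Pads are 19 mm wide; open, the fingers measure 130 mm over their backs; the gripper's body (78 mm by 193 mm) begins 47 mm behind the grasp point.
Start: joints at [80.048, 20.546, 0.682, 0, -70.136, -16.507], TCP at [0.301, 0.604, 0.207] pointing down, gripper open.
Joint ranges: [-176.03, 176.03], [-82.01, 121.73], [-58.28, 71.71], [-173.87, 95.51], [-174.79, -0.11], [-173.66, 173.66]. Speed limits (degrees/s): [136.94, 136.94, 172.46, 180, 180, 180].

## Interface

Orientations are given as [roll, pitch, yaw] about the fixed x, y, z axes, in that order (R = Rz(yaw) Ry(pitch) Rx(roll)).
In Python, from plant import get_obs, snapshot, close_job, spot_in, spot_point gives the robot as it stands.
- The arm moves only by the tool play_rows, never from a script. Its argument "plan" is a list of rows, each a list of 6 numbers: the shift along the tool's x, y, z in cm, then the turn, a rotation vector about the tool's x, y, z in degrees. A call has 1 to 20 rows; each row shifts and turns the commanded pose from where the row before left it, along the tool's axes as they then stand; what a row does not reach is not made up. A row lasts 1/12 s, in which the tool goes at most 41.7 mm and 7.16 degrees, less where a joint would pass 70% of its speed; a pose out of reach is approached as far as the arm can. A call is refused whole if a number of a shift passes 4.17 or a number of a turn 7.16, either way. A call with a gripper value outside its range is refused whole. "grip" is the finger opening in cm, from 0 to 8.76, set as the call begins (left out, the last holds). The fingers move at their own pace and stop on an object; the grip force is fixed at half the most. Time passes only in rows, so rows that do not move let the fingers close. It gives the time, the measured TCP pose, the force, the opening and the grip force at its end, in the units of the state.
- get_obs(): the state, without advancing time (a new reading comes with each control period).
- snapshot(name): name is "scene" or "top" or "wrist"; returns a dict with "frame" (420x560x3 uint8, red, green, blue), "fx", "fy", "cx", "cy" (pixels), "position" and "attitude" of the camera in the world. Camera axes: x right, y down, z forward; pixel columns grow to the right and rows downward; lengths in m; the calibration is good to about 2 mm. A picture is of the moment at which its call begins. There is no depth.
- close_job(): hands the job in; it is judged then, once.
Trained networks look in the newest picture that a camera, given by its name, has taken for a name from the list of things; names that differ only in an ending like _2 or _b are one class to them, and where a whole thing is asked for, a point or a joint stands for the part that bears it (a point fixed in the world has none). Each returns a list of dicts, best first, with "score" (0 to 1); they miss things now and then, are a little off and sometimes report something else, mostly with a low value. They report only what shows in the picture. A call takes as long as a camera call. They do not tell look-alikes from the thing itself.
- spot_in(camera, thing): "position" ([x, y, z] in m, in world coordinates, good to about 4 mm: the middle of the surface that is visible of it).
- spot_point(camera, thing): "position" ([x, y, z] in m, in world coordinates, good to about 4 mm: a listed point, or the origin of a listed thing).
The state is a dict: "clock": time; "joint_pos": joint angles; "qvel": joint speeds; "tau": joint torques, N m; "tool_pos": TCP position; "orientation": TCP orientation; "force": force on the tool from outside, world axes, zero at the start; "moment": the same for the moment, N m; "opening": finger opening in m; "gripper_force": force on a finger pad.
Only numpy, scipy, OpenCV 4.12 (cv2) and the standard library are available. Lean on these libraries where they do the work, as an engineer would, in place of code of your own. Each camera call takes 0.05 s, during which the arm holds its last target. There are 200 camera calls.

## Working session

There is one attempt and no reset: what is moved stays moved. The work goes in short steps, Python scripts to look and compute and a tool call to move; the robot and the scene stay as the last step left them, time stands still between calls to the robot, and variables do not carry over. Pictures are saved under pics/ and viewed, at most 14 in all, crops included, and the job is handed in when it is done.

Besides the shell and the picture viewer there is one more tool, called after ">>>" as a command line: name --pt "numbers of a row" for each row, then --argument value for the rest. play_rows: Moves the arm, as the interface text tells. Its arguments: {"type":"object","properties":{"plan":{"type":"array","items":{"type":"array","items":{"type":"number"}}},"grip":{"type":"number"}},"required":["plan"]}

```bash
ls; mkdir -p pics
python3 - <<'E'
from plant import *
import cv2,numpy as np
o=get_obs();print(o['clock'],o['tool_pos'],o['orientation'],o['opening'])
for c in ['top','scene']:
    s=snapshot(c);cv2.imwrite(f'pics/{c}0.png',s['frame'][:,:,::-1]);print(c,s['position'],s['attitude'],s['fx'],s['cx'],s['cy'])
    for n in 'big_round_lid small_round_lid square_lid oblong_lid big_round_pot small_round_pot square_pot oblong_pot sauce_bowl shaker'.split():
        print(n,[(np.round(d['position'],3).tolist(),round(d['score'],2)) for d in spot_point(c,n)[:4]])
E
```

```text
pics
0.0 [0.30051811 0.60380108 0.20611403] [ 1.79903023e+02 -8.75750172e-03 -2.64613016e+01] 0.0874391508970964
top [0.28507175 0.00522593 1.67397788] [-173.77208699    0.45268062  -89.41158751] 526.0187522657308 281.4965963181819 202.39717007114973
big_round_lid [([0.63, 0.29, -0.002], 0.79)]
small_round_lid [([0.628, 0.105, 0.0], 0.78)]
square_lid [([0.263, 0.366, 0.001], 0.95), ([0.439, 0.001, 0.0], 0.9), ([0.287, -0.211, 0.001], 0.8)]
oblong_lid [([0.44, -0.381, -0.007], 0.92)]
big_round_pot [([0.611, -0.294, 0.004], 0.74)]
small_round_pot [([0.464, 0.394, 0.002], 0.9)]
square_pot [([0.454, 0.187, -0.001], 0.83), ([0.461, 0.395, -0.001], 0.37)]
oblong_pot [([0.615, -0.108, -0.001], 0.9)]
sauce_bowl [([0.464, -0.186, -0.002], 0.81)]
shaker [([0.642, 0.462, -0.0], 0.73)]
scene [ 1.36779179 -0.53656108  1.36402946] [-141.82390594   -0.8504438    60.69002486] 521.4079692341155 282.01711761442346 210.73661685934323
big_round_lid [([0.632, 0.295, 0.0], 0.92)]
small_round_lid [([0.627, 0.11, -0.001], 0.95)]
square_lid [([0.291, -0.214, 0.002], 0.94), ([0.264, 0.363, 0.004], 0.76), ([0.433, 0.002, -0.0], 0.73)]
oblong_lid [([0.436, -0.384, 0.001], 0.63)]
big_round_pot [([0.612, -0.29, 0.003], 0.77)]
small_round_pot [([0.461, 0.391, 0.001], 0.65)]
square_pot [([0.453, 0.182, 0.003], 0.71)]
oblong_pot [([0.615, -0.108, 0.001], 0.9)]
sauce_bowl [([0.461, -0.181, -0.001], 0.58), ([0.453, 0.182, 0.003], 0.25)]
shaker []
```

View pics/top0.png

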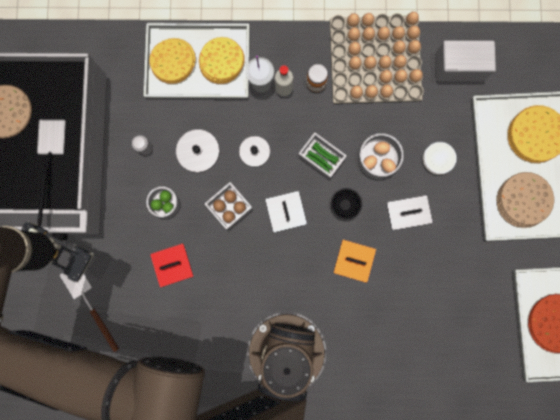

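View pics/scene0.png

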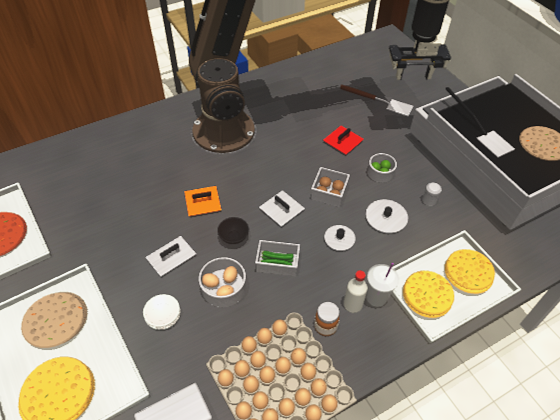

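Top view, where up is +x and left is +y:

| Item | Lid (px) | Pot (px) |
|---|---|---|
| Big round | (197,150) | eggs (381,157) |
| Small round | (254,151) | limes (163,202) |
| Square | (286,211), white | mushrooms (228,206), rotated |
| Oblong | (410,212) | chillies (323,155), rotated |

The red lid (172,265) and orange lid (355,261) are decoys. I'll refine the poses by fitting projected outlines in both views.

```bash
cat > h.py <<'E'
import numpy as np,cv2
from scipy.optimize import differential_evolution
from scipy.spatial.transform import Rotation as R
def circ(r,z,n=72):
    t=np.arange(n)*2*np.pi/n;return np.c_[r*np.cos(t),r*np.sin(t),0*t+z]
def rect(a,b,z,n=24):
    u=np.linspace(-.5,.5,n);h=0*u+.5
    p=np.r_[np.c_[u,h],np.c_[u,-h],np.c_[h,u],np.c_[-h,u]];return np.c_[p*[a,b],0*p[:,0]+z]
M={'big_round_lid':[circ(.069,.013),circ(.013,.047)],'small_round_lid':[circ(.049,.013),circ(.013,.047)],
'square_lid':[rect(.108,.108,.013),rect(.064,.012,.047)],'oblong_lid':[rect(.128,.088,.013),rect(.064,.012,.047)],
'big_round_pot':[circ(.065,.065),circ(.062,.065)],'small_round_pot':[circ(.045,.055),circ(.042,.055)],
'square_pot':[rect(.1,.1,.06),rect(.094,.094,.06)],'oblong_pot':[rect(.12,.08,.055),rect(.114,.074,.055)],
'sauce_bowl':[circ(.05,.042)],'shaker':[circ(.0255,.076)]}
def place(P,x,y,yaw,z=0):
    c,s=np.cos(yaw),np.sin(yaw);return np.c_[P[:,0]*c-P[:,1]*s+x,P[:,0]*s+P[:,1]*c+y,P[:,2]+z]
def proj(s,P):
    q=R.from_euler('xyz',s['attitude'],degrees=True).inv().apply(P-np.array(s['position']))
    return np.c_[s['fx']*q[:,0]/q[:,2]+s['cx'],s['fy']*q[:,1]/q[:,2]+s['cy']]
def edge(s):
    f=cv2.GaussianBlur(s['frame'].astype(np.float32),(0,0),1.0)
    g=np.sqrt(cv2.Sobel(f,-1,1,0)**2+cv2.Sobel(f,-1,0,1)**2).max(2)
    return np.minimum(g,150)
def samp(g,uv): return cv2.remap(g,uv[:,0].astype(np.float32)[:,None],uv[:,1].astype(np.float32)[:,None],cv2.INTER_LINEAR).ravel()
def fit(name,snaps,x0,z=0,w=.015,yaw=None):
    es=[edge(s) for s in snaps];rnd='round' in name or name in('sauce_bowl','shaker')
    def cost(p):
        return -sum(samp(e,proj(s,place(m,p[0],p[1],p[2],z))).mean() for s,e in zip(snaps,es) for m in M[name])
    a=np.pi/2 if name!='square_pot' else np.pi/4
    yb=(-1e-6,1e-6) if rnd else ((-a,a) if yaw is None else (yaw-.25,yaw+.25))
    r=differential_evolution(cost,[(x0[0]-w,x0[0]+w),(x0[1]-w,x0[1]+w),yb],seed=1,popsize=20)
    return r.x,-r.fun/len(snaps)/len(M[name])
def draw(im,s,name,p,z=0):
    for m in M[name]:
        for u,v in proj(s,place(m,*p,z)):
            if 0<=int(u*1)<im.shape[1]and 0<=int(v)<im.shape[0]: im[int(round(v))%im.shape[0],int(round(u))%im.shape[1]]=(0,255,255)
E
python3 - <<'E'
from h import *
from plant import snapshot
import pickle
S={c:snapshot(c) for c in('top','scene')}
I={'big_round_lid':(.631,.292),'small_round_lid':(.628,.107),'square_lid':(.436,.001),'oblong_lid':(.438,-.382),'big_round_pot':(.611,-.292),'small_round_pot':(.462,.392),'square_pot':(.453,.185),'oblong_pot':(.615,-.108),'sauce_bowl':(.463,-.184),'shaker':(.642,.462)}
ims={c:S[c]['frame'][:,:,::-1].copy() for c in S};res={}
for n in I:
    for k in('top','scene','both'):
        p,c=fit(n,list(S.values()) if k=='both' else [S[k]],I[n]);print(n,k,p[:2].round(4),np.degrees(p[2]).round(1),round(c))
    res[n]=p
    for c in S: draw(ims[c],S[c],n,p)
pickle.dump(res,open('res.pkl','wb'))
a=cv2.resize(ims['top'][110:250,120:440],None,fx=2.5,fy=2.5,interpolation=cv2.INTER_NEAREST)
cv2.imwrite('pics/ov.png',a[:600,:800])
E
```

```text
big_round_lid top [0.6308 0.2919] -0.0 150
big_round_lid scene [0.6338 0.2914] 0.0 141
big_round_lid both [0.6319 0.2914] 0.0 146
small_round_lid top [0.63   0.1092] -0.0 150
small_round_lid scene [0.6317 0.1093] 0.0 141
small_round_lid both [0.6309 0.1087] 0.0 146
square_lid top [0.4373 0.0073] 13.3 150
square_lid scene [0.4416 0.004 ] 14.3 147
square_lid both [0.4404 0.005 ] 14.4 146
oblong_lid top [ 0.4388 -0.383 ] -77.9 150
oblong_lid scene [ 0.4417 -0.3859] -79.3 147
oblong_lid both [ 0.4403 -0.3848] -79.2 147
big_round_pot top [ 0.6096 -0.2846] -0.0 134
big_round_pot scene [ 0.6187 -0.291 ] 0.0 138
big_round_pot both [ 0.6121 -0.2834] 0.0 132
small_round_pot top [0.4586 0.389 ] -0.0 136
small_round_pot scene [0.454 0.392] 0.0 136
small_round_pot both [0.4583 0.3883] 0.0 135
square_pot top [0.452  0.1945] 40.9 138
square_pot scene [0.45   0.1935] 41.4 140
square_pot both [0.4432 0.1872] 41.2 139
oblong_pot top [ 0.6239 -0.1042] 53.5 140
oblong_pot scene [ 0.6063 -0.1084] 52.5 136
oblong_pot both [ 0.6138 -0.0987] 53.3 134
sauce_bowl top [ 0.4595 -0.1798] 0.0 114
sauce_bowl scene [ 0.4634 -0.1827] 0.0 104
sauce_bowl both [ 0.4615 -0.1814] 0.0 105
shaker top [0.6414 0.4628] 0.0 150
shaker scene [0.6491 0.4578] -0.0 150
shaker both [0.6444 0.4614] 0.0 143
```

View pics/ov.png

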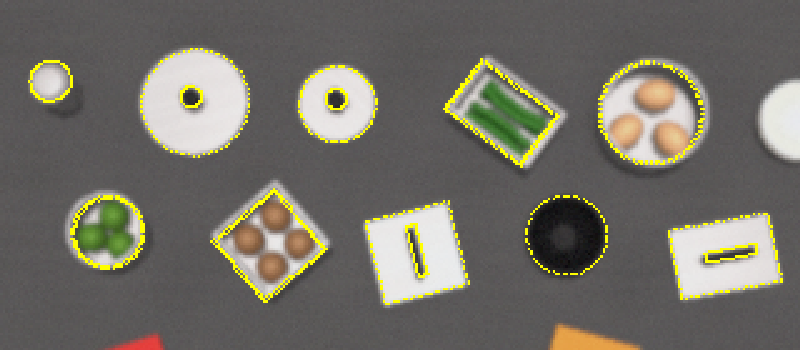

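The lid fits are good. The pot rims are ambiguous from this far, so I'll move the wrist camera over the pots.

>>> play_rows --pt "0 0 -3 0 0 -6.6" --pt "0 0 -3 0 0 -6.6" --pt "0 0 -3 0 0 -6.6" --pt "0 0 -3 0 0 -6.6" --pt "2 2.6 -0.9 0 0 0" --pt "2 2.6 -0.9 0 0 0" --pt "2 2.6 -0.9 0 0 0" --pt "2 2.6 -0.9 0 0 0" --pt "2 2.6 -0.9 0 0 0" --pt "2 2.6 -0.9 0 0 0" --pt "2 2.6 -0.9 0 0 0" --pt "2 2.6 -0.9 0 0 0" --pt "0 0 0 0 0 0" --pt "0 0 0 0 0 0" --pt "0 0 0 0 0 0"

```text
clock: 2.45
tool_pos: [0.4605, 0.3959, 0.3989]
orientation: [-180.0, 0.0, -0.1]
force: [0.5, 0.4, -0.3]
opening: 0.0878
gripper_force: 0.0
```

Run:
```python
from h import *
from plant import *
import pickle
s=snapshot('wrist');pickle.dump(s,open('w1.pkl','wb'))
cv2.imwrite('pics/w1.png',s['frame'][:,:,::-1]);print(s['position'],s['attitude'],s['fx'])
o=get_obs();print(o['clock'],o['tool_pos'],o['orientation'],o['joint_pos'],o['force'])
for n in ['small_round_pot','square_pot','big_round_lid']: print(n,[(d['position'],d['score']) for d in spot_point('wrist',n)])
```

```text
[0.54326682 0.39604556 0.57640935] [ 1.62090587e+02 -6.60103198e-03 -9.00301863e+01] 347.3743524132042
2.5 [0.46017724 0.39637117 0.39861222] [ 1.79984232e+02  3.23678486e-02 -5.13400801e-02] [ 5.91352057e+01  1.08232575e+01  1.16292013e+01 -1.97238618e-02
 -9.08360661e+01  3.08131761e+01] [-1.08142998  0.03220719 -0.79291636]
small_round_pot [([0.4634, 0.3908, 0.0027], 0.84)]
square_pot [([0.4518, 0.1812, -0.0008], 0.59)]
big_round_lid [([0.6322, 0.292, -0.0009], 0.78)]
```

View pics/w1.png

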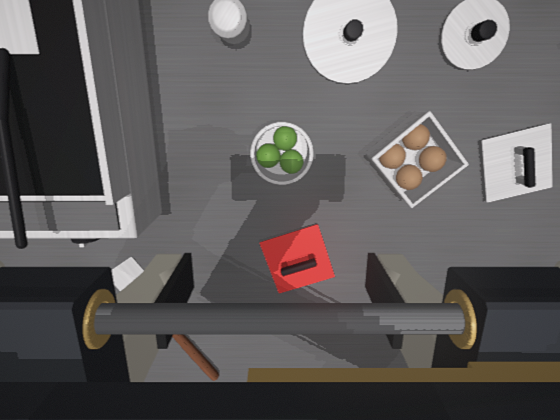

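The wrist view shows the lime pot (281,153), mushroom pot (420,160), big lid (350,35), small lid (475,33) and square lid (517,163).

```bash
sed -i 's/(0,0),1.0)/(0,0),0.6)/; s/np.minimum(g,150)/np.minimum(g,500)/' h.py
python3 - <<'E'
from h import *
import pickle
s=pickle.load(open('w1.pkl','rb'));im=s['frame'][:,:,::-1].copy()
I={'big_round_lid':(.632,.292),'small_round_lid':(.630,.109),'square_lid':(.440,.005),'small_round_pot':(.462,.391),'square_pot':(.452,.183),'shaker':(.643,.462)}
for n in I:
    p,c=fit(n,[s],I[n],w=.012);print(n,p[:2].round(4),np.degrees(p[2]).round(1),round(c));draw(im,s,n,p)
cv2.imwrite('pics/ov1.png',cv2.resize(im[0:220,200:],None,fx=2.2,fy=2.2,interpolation=cv2.INTER_NEAREST))
E
```

```text
big_round_lid [0.631  0.2932] -0.0 286
small_round_lid [0.6308 0.1096] 0.0 296
square_lid [0.4381 0.0071] 14.4 315
small_round_pot [0.4615 0.3962] -0.0 188
square_pot [0.4476 0.1868] 41.5 232
shaker [0.6415 0.4632] 0.0 142
```

View pics/ov1.png

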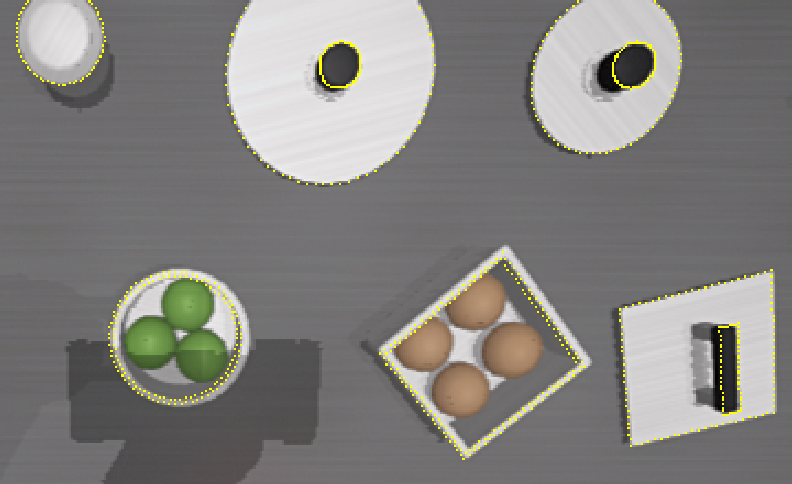

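```bash
cat >> h.py <<'E'
DIM={'big_round_pot':('c',.13,.13,.065),'small_round_pot':('c',.09,.09,.055),'square_pot':('r',.1,.1,.06),'oblong_pot':('r',.12,.08,.055)}
def ring(n,d,):
    k,a,b,z=DIM[n];return circ(a/2+d,z) if k=='c' else rect(a+2*d,b+2*d,z)
def fitpot(n,snaps,x0,w=.012,yaw=0,dy=.2):
    gs=[cv2.GaussianBlur(s['frame'].min(2).astype(np.float32),(0,0),.6) for s in snaps];rnd=DIM[n][0]=='c'
    rs=[(ring(n,d),k) for d,k in((-.0008,1),(-.0022,1),(.003,-1.2),(-.006,-.5))]
    def cost(p): return -sum(k*samp(g,proj(s,place(m,*p))).mean() for s,g in zip(snaps,gs) for m,k in rs)
    r=differential_evolution(cost,[(x0[0]-w,x0[0]+w),(x0[1]-w,x0[1]+w),(-1e-6,1e-6) if rnd else (yaw-dy,yaw+dy)],seed=1,popsize=25)
    return r.x,-r.fun/len(snaps)
E
python3 - <<'E'
from h import *
import pickle
s=pickle.load(open('w1.pkl','rb'));im=s['frame'][:,:,::-1].copy()
for n,x0,y in(('small_round_pot',(.462,.391),0),('square_pot',(.452,.183),.72)):
    p,c=fitpot(n,[s],x0,yaw=y);print(n,p[:2].round(4),np.degrees(p[2]).round(1),round(c));draw(im,s,n,p)
cv2.imwrite('pics/ov2.png',cv2.resize(im[90:220,230:490],None,fx=3,fy=3,interpolation=cv2.INTER_NEAREST))
E
```

```text
small_round_pot [0.4613 0.3926] -0.0 170
square_pot [0.4506 0.1849] 41.6 201
```

View pics/ov2.png

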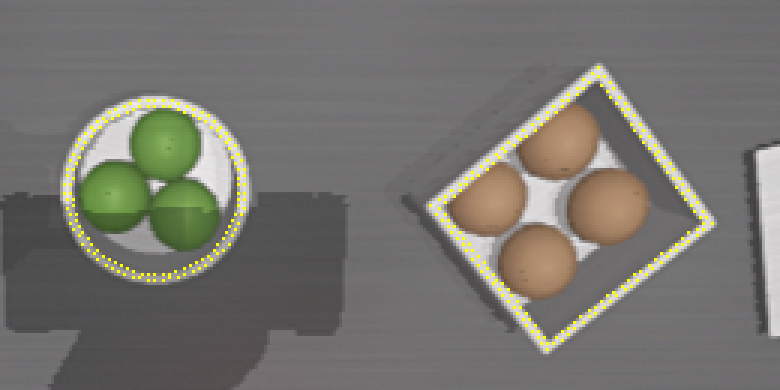

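Both rims fit well now. First job: the small lid.

>>> play_rows --pt "1.2 2.05 2.1 0 0 0" --pt "1.2 2.05 2.1 0 0 0" --pt "1.2 2.05 2.1 0 0 0" --pt "1.2 2.05 2.1 0 0 0" --pt "1.2 2.05 2.1 0 0 0" --pt "1.2 2.05 2.1 0 0 0" --pt "1.2 2.05 2.1 0 0 0" --pt "1.2 2.05 2.1 0 0 0" --pt "1.2 2.05 2.1 0 0 0" --pt "1.2 2.05 2.1 0 0 0" --pt "1.2 2.05 2.1 0 0 0" --pt "1.2 2.05 2.1 0 0 0" --pt "1.2 2.05 2.1 0 0 0" --pt "1.2 2.05 2.1 0 0 0" --pt "0 0 0 0 0 0" --pt "0 0 0 0 0 0" --pt "0 0 0 0 0 0" --grip 6

```text
clock: 4.07
tool_pos: [0.6284, 0.1096, 0.1051]
orientation: [180.0, 0.0, -0.0]
force: [-0.4, 0.4, -0.5]
opening: 0.0598
gripper_force: 0.0
```

>>> play_rows --pt "0.2 0 2 0 0 0" --pt "0 0 2 0 0 0" --pt "0 0 1.5 0 0 0" --pt "0 0 1 0 0 0" --pt "0 0 0.3 0 0 0" --pt "0 0 0 0 0 0" --pt "0 0 0 0 0 0"

```text
clock: 4.65
tool_pos: [0.6309, 0.1097, 0.0382]
orientation: [-180.0, -0.1, -0.0]
force: [-0.2, 0.3, 1.0]
opening: 0.0603
gripper_force: 0.0
```

>>> play_rows --pt "0 0 0 0 0 0" --pt "0 0 0 0 0 0" --pt "0 0 0 0 0 0" --pt "0 0 0 0 0 0" --pt "0 0 0 0 0 0" --pt "0 0 0 0 0 0" --pt "0 0 0 0 0 0" --pt "0 0 0 0 0 0" --grip 1

```text
clock: 5.32
tool_pos: [0.6303, 0.1089, 0.0371]
orientation: [180.0, 0.0, -0.1]
force: [-0.3, -0.4, 0.4]
opening: 0.0132
gripper_force: 0.0
```

The fingers closed past 26 mm without meeting the knob, so I need a look.

Run:
```python
from h import *
from plant import *
s=snapshot('wrist');t=snapshot('scene')
print(get_obs()['opening'],get_obs()['gripper_force'])
a=s['frame'][:,:,::-1];b=cv2.resize(t['frame'][150:320,250:480,::-1],None,fx=2,fy=2)
cv2.imwrite('pics/c1.png',np.hstack([cv2.resize(a[150:,150:410],(372,340*1)),cv2.resize(b,(428,340))]))
```

```text
0.0109546361531857 0.0
```

View pics/c1.png

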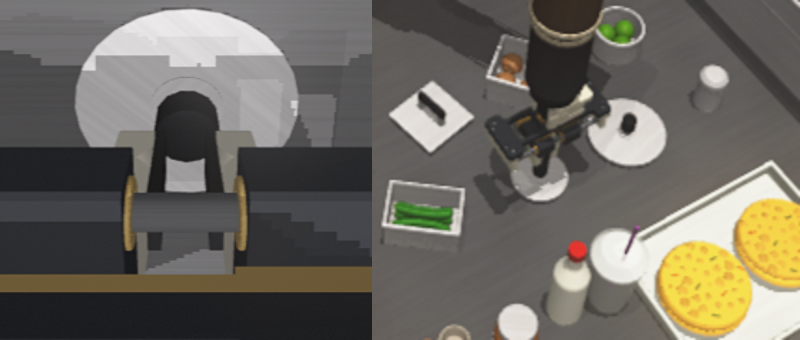

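Run:
```python
from h import *
from plant import *
for c in('top','scene','wrist'):
    s=snapshot(c);p,k=fit('small_round_lid',[s],(.64,.109),w=.03);print(c,p.round(4),round(k))
    print([(d['position'],d['score']) for d in spot_point(c,'small_round_lid')])
s=snapshot('wrist');o=get_obs();print(o['tool_pos'],o['opening'],proj(s,np.array([o['tool_pos'],o['tool_pos']+np.array([0,0,-.019])])))
im=s['frame'][:,:,::-1].copy()
for z in(-.019,.0,.02):
    for dy in(-.005,.005):
        u,v=proj(s,np.array([o['tool_pos']+np.array([0,dy,z])]))[0];cv2.circle(im,(int(u),int(v)),3,(0,0,255),-1)
draw(im,s,'small_round_lid',(p[0],p[1],0))
cv2.imwrite('pics/c2.png',cv2.resize(im[120:,130:430],None,fx=2,fy=2))
```

```text
top [0.6632 0.1243 0.    ] 115
[([0.6286, 0.1054, -0.0006], 0.79), ([0.4358, -0.3856, -0.0025], 0.41)]
scene [ 0.632  0.109 -0.   ] 206
[([0.6289, 0.1117, 0.0035], 0.87)]
wrist [ 0.6304  0.1084 -0.    ] 137
[([0.6321, 0.1053, -0.0013], 0.67)]
[0.63025484 0.10891037 0.03703006] 0.00996897351375502 [[279.33894149 251.60389168]
 [279.30795143 238.38508863]]
```

View pics/c2.png

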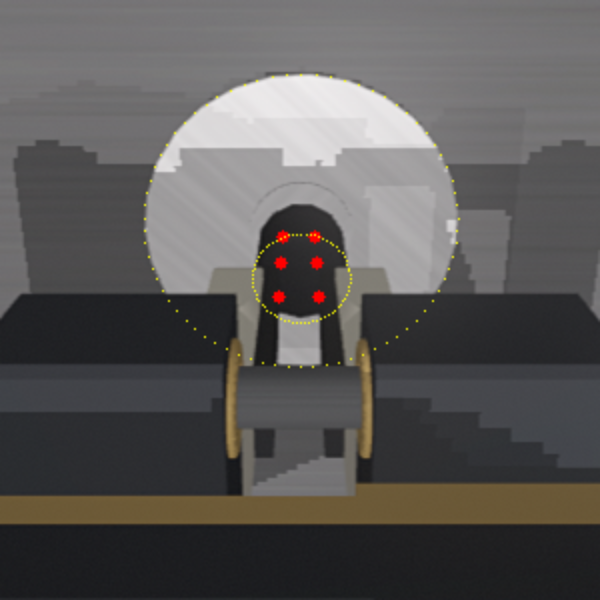

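Run:
```python
from h import *
import pickle
s=pickle.load(open('w1.pkl','rb'))
T=np.array([.4602,.3964,.3986])
for dz in(-.019,0,.02):
  for dx in(-.0095,.0095):
    print(dz,dx,proj(s,np.array([T+[dx,.0439,dz],T+[dx,-.0439,dz]])).round(0).tolist())
```

```text
-0.019 -0.0095 [[208.0, 253.0], [349.0, 253.0]]
-0.019 0.0095 [[206.0, 224.0], [351.0, 224.0]]
0 -0.0095 [[201.0, 267.0], [356.0, 267.0]]
0 0.0095 [[199.0, 236.0], [358.0, 236.0]]
0.02 -0.0095 [[193.0, 285.0], [364.0, 285.0]]
0.02 0.0095 [[190.0, 252.0], [367.0, 252.0]]
```

Run:
```python
from plant import *
import cv2
t=snapshot('scene')
cv2.imwrite('pics/c3.png',cv2.resize(t['frame'][190:260,300:380,::-1],None,fx=7,fy=7,interpolation=cv2.INTER_CUBIC))
```

```text
(no output)
```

View pics/c3.png

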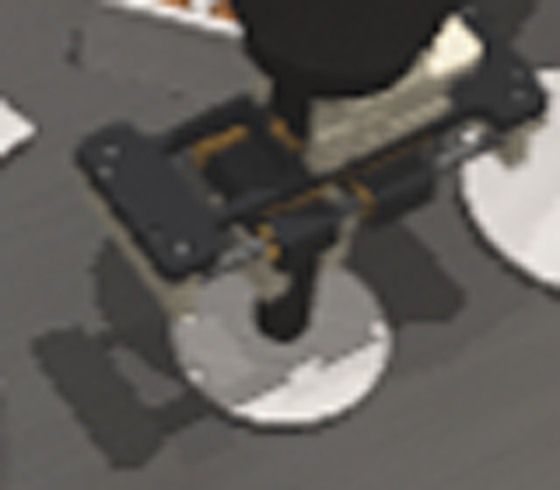

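In the start wrist picture the fingertip corners show at (190,253) and (368,253). That puts the tips about 20 mm behind the reported TCP, not 19 mm ahead of it. The close views agree: the fingers closed above the knob. I'll treat tip height as reported z + 20 mm, open up and go lower carefully.

>>> play_rows --pt "0 0 0 0 0 0" --pt "0 0 0 0 0 0" --pt "0 0 0 0 0 0" --pt "0 0 0 0 0 0" --pt "0 0 0 0 0 0" --pt "0 0 0 0 0 0" --pt "0 0 1 0 0 0" --pt "0 0 1 0 0 0" --pt "0 0 0.6 0 0 0" --pt "0 0 0.5 0 0 0" --pt "0 0 0.4 0 0 0" --pt "0 0 0 0 0 0" --grip 6

```text
clock: 6.82
tool_pos: [0.6295, 0.1086, 0.0006]
orientation: [180.0, 0.1, -0.1]
force: [0.0, 0.1, -0.2]
opening: 0.0595
gripper_force: 0.0
```

>>> play_rows --pt "0 0 0 0 0 0" --pt "0 0 0 0 0 0" --pt "0 0 0 0 0 0" --pt "0 0 0 0 0 0" --pt "0 0 0 0 0 0" --pt "0 0 0 0 0 0" --pt "0 0 0 0 0 0" --pt "0 0 0 0 0 0" --grip 1

```text
clock: 7.48
tool_pos: [0.6304, 0.1089, 0.0023]
orientation: [-180.0, -0.0, -0.1]
force: [-0.5, -0.2, 2.2]
opening: 0.0252
gripper_force: 30.0
```

Knob held at 25 mm and 30 N. Lift and carry it to the lime pot.

>>> play_rows --pt "0 0 -1.5 0 0 0" --pt "0 0 -2.5 0 0 0" --pt "0 0 -3 0 0 0" --pt "0 0 -3 0 0 0" --pt "-1 -1.7 -2 0 0 0" --pt "-1.4 -2.4 0 0 0 0" --pt "-1.4 -2.4 0 0 0 0" --pt "-1.4 -2.4 0 0 0 0" --pt "-1.4 -2.4 0 0 0 0" --pt "-1.4 -2.4 0 0 0 0" --pt "-1.4 -2.4 0 0 0 0" --pt "-1.4 -2.4 0 0 0 0" --pt "-1.4 -2.4 0 0 0 0" --pt "-1.4 -2.4 0 0 0 0" --pt "-1.4 -2.4 0 0 0 0" --pt "-1.4 -2.4 0 0 0 0" --pt "-0.5 -0.3 0 0 0 0" --pt "0 0 0 0 0 0" --pt "0 0 0 0 0 0" --pt "0 0 0 0 0 0"

```text
clock: 9.15
tool_pos: [0.4618, 0.3923, 0.1219]
orientation: [180.0, 0.0, -0.1]
force: [-0.2, -0.4, -1.0]
opening: 0.0255
gripper_force: 30.0
```

>>> play_rows --pt "0 0 1.5 0 0 0" --pt "0 0 2 0 0 0" --pt "0 0 1.5 0 0 0" --pt "0 0 0.8 0 0 0" --pt "0 0 0.4 0 0 0" --pt "0 0 0.3 0 0 0" --pt "0 0 0.3 0 0 0" --pt "0 0 0.3 0 0 0" --pt "0 0 0.2 0 0 0" --pt "0 0 0.1 0 0 0" --pt "0 0 0 0 0 0" --pt "0 0 0 0 0 0"

```text
clock: 10.15
tool_pos: [0.4616, 0.3933, 0.0483]
orientation: [-180.0, -0.0, -0.0]
force: [0.3, 0.2, -1.6]
opening: 0.0255
gripper_force: 30.0
```

>>> play_rows --pt "0 0 0.1 0 0 0" --pt "0 0 0.1 0 0 0" --pt "0 0 0.1 0 0 0" --pt "0 0 0 0 0 0" --pt "0 0 0 0 0 0"

```text
clock: 10.57
tool_pos: [0.4618, 0.3935, 0.0472]
orientation: [-179.9, -0.1, -0.0]
force: [-5.4, -3.1, 15.4]
opening: 0.0257
gripper_force: 30.0
```

>>> play_rows --pt "0 0 0 0 0 0" --pt "0 0 0 0 0 0" --pt "0 0 0 0 0 0" --pt "0 0 0 0 0 0" --pt "0 0 0 0 0 0" --pt "0 0 -1 0 0 0" --pt "0 0 -2 0 0 0" --pt "0 0 -3 0 0 0" --pt "0 0 -3 0 0 0" --pt "0 0 -3 0 0 0" --pt "0 0 -3 0 0 0" --pt "0 0 -3 0 0 0" --pt "0 0 0 0 0 0" --pt "0 0 0 0 0 0" --grip 6

```text
clock: 11.73
tool_pos: [0.4622, 0.3939, 0.228]
orientation: [-179.8, -0.2, -0.1]
force: [-0.5, 0.1, -1.0]
opening: 0.0601
gripper_force: 0.0
```

```bash
cat > chk.py <<'E'
import sys
from h import *
from plant import *
lid,pot,x,y,z=sys.argv[1],sys.argv[2],*map(float,sys.argv[3:6]);yaw=float(sys.argv[6]) if len(sys.argv)>6 else None
o=get_obs();print(o['clock'],o['tool_pos'])
ss=[snapshot(c) for c in('wrist','top','scene')]
for c,s in zip('wts',ss):
    for zz in (z,z+.008):
        p,k=fit(lid,[s],(x,y),z=zz,w=.012,yaw=yaw);print(c,zz,p.round(4),round(k))
E
python3 chk.py small_round_lid small_round_pot .4615 .393 .045
```

```text
11.7333 [0.46220756 0.39394117 0.22800151]
w 0.045 [0.4624 0.3933 0.    ] 226
w 0.053 [ 0.4664  0.3933 -0.    ] 184
t 0.045 [ 0.4589  0.3934 -0.    ] 109
t 0.053 [0.4579 0.3916 0.    ] 108
s 0.045 [0.464  0.3925 0.    ] 241
s 0.053 [ 0.4693  0.3869 -0.    ] 238
```

The small lid is seated: all three views fit it at z 45 mm. Next is the big lid.

>>> play_rows --pt "1.7 1.0 1.4 0 0 0" --pt "1.7 1.0 1.4 0 0 0" --pt "1.7 1.0 1.4 0 0 0" --pt "1.7 1.0 1.4 0 0 0" --pt "1.7 1.0 1.4 0 0 0" --pt "1.7 1.0 1.4 0 0 0" --pt "1.7 1.0 1.4 0 0 0" --pt "1.7 1.0 1.4 0 0 0" --pt "1.7 1.0 1.4 0 0 0" --pt "1.6 1.0 1.4 0 0 0" --pt "0 0 1.5 0 0 0" --pt "0 0 1.5 0 0 0" --pt "0 0 1.5 0 0 0" --pt "0 0 1.5 0 0 0" --pt "0 0 1 0 0 0" --pt "0 0 0.7 0 0 0" --pt "0 0 0 0 0 0" --pt "0 0 0 0 0 0"

```text
clock: 13.38
tool_pos: [0.6303, 0.2928, 0.0077]
orientation: [180.0, 0.0, -0.0]
force: [0.1, -1.0, 0.5]
opening: 0.0597
gripper_force: 0.0
```

>>> play_rows --pt "0 0 0.4 0 0 0" --pt "0 0 0.2 0 0 0" --pt "0 0 0 0 0 0"

```text
clock: 13.63
tool_pos: [0.6304, 0.293, 0.0022]
orientation: [-180.0, -0.0, -0.1]
force: [0.1, 0.4, -0.3]
opening: 0.0602
gripper_force: 0.0
```

>>> play_rows --pt "0 0 0 0 0 0" --pt "0 0 0 0 0 0" --pt "0 0 0 0 0 0" --pt "0 0 0 0 0 0" --pt "0 0 0 0 0 0" --pt "0 0 0 0 0 0" --pt "0 0 0 0 0 0" --grip 1

```text
clock: 14.22
tool_pos: [0.6305, 0.2929, 0.0022]
orientation: [180.0, -0.0, -0.1]
force: [0.1, 0.9, 1.0]
opening: 0.0256
gripper_force: 30.0
```

>>> play_rows --pt "0 0 -1.5 0 0 0" --pt "0 0 -2.5 0 0 0" --pt "0 0 -3 0 0 0" --pt "0 0 -3 0 0 0" --pt "-0.7 2.9 -1 0 0 0" --pt "-0.7 2.9 -1 0 0 0" --pt "-0.7 2.9 -1 0 0 0" --pt "-0.7 2.9 -1 0 0 0" --pt "-0.7 2.9 -1 0 0 0" --pt "-0.7 2.9 -1 0 0 0" --pt "-0.7 2.9 -1 0 0 0" --pt "-0.7 2.9 -1 0 0 0" --pt "-0.7 2.9 -1 0 0 0" --pt "-0.7 2.9 -1 0 0 0" --pt "-0.7 2.9 -1 0 0 0" --pt "-0.7 2.9 -1 0 0 0" --pt "-0.7 2.9 -1 0 0 0" --pt "-0.7 2.9 -1 0 0 0" --pt "-0.7 2.9 -1 0 0 0" --pt "0 0 0 0 0 0"

```text
clock: 15.88
tool_pos: [0.5244, -0.1457, 0.2543]
orientation: [179.9, -0.1, -0.2]
force: [1.7, 0.1, -0.6]
opening: 0.0251
gripper_force: 30.0
```

>>> play_rows --pt "0 0 0 0 0 0" --pt "0 0 0 0 0 0"

```text
clock: 16.05
tool_pos: [0.5247, -0.1419, 0.2518]
orientation: [-180.0, 0.0, -0.1]
force: [0.3, 0.9, -1.0]
opening: 0.0254
gripper_force: 30.0
```

Run:
```python
from h import *
from plant import *
import pickle
o=get_obs();print(o['tool_pos'],o['opening'],o['gripper_force'])
s=snapshot('wrist');im=s['frame'][:,:,::-1].copy()
for n,x0,y in(('big_round_pot',(.611,-.292),0),('oblong_pot',(.615,-.108),np.radians(53))):
    p,c=fitpot(n,[s],x0,yaw=y);print(n,p[:2].round(4),np.degrees(p[2]).round(1),round(c));draw(im,s,n,p)
cv2.imwrite('pics/w2.png',im)
```

```text
[ 0.52468207 -0.14189914  0.2517643 ] 0.025411680642356126 29.999953508377075
big_round_pot [ 0.6123 -0.2897] -0.0 220
oblong_pot [ 0.6136 -0.1074] 53.7 196
```

View pics/w2.png

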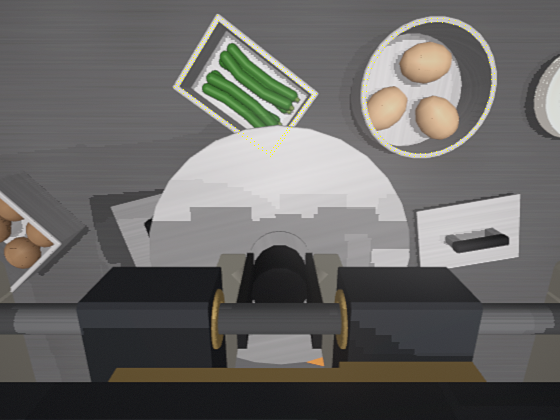

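The egg pot outline (430,87) and the chilli pot outline (245,85) both fit well. The big lid is held level and centred.

>>> play_rows --pt "1.75 2.95 1.5 0 0 0" --pt "1.75 2.95 1.5 0 0 0" --pt "1.75 2.95 1.5 0 0 0" --pt "1.75 2.95 1.5 0 0 0" --pt "1.75 2.95 1.5 0 0 0" --pt "0 0 2 0 0 0" --pt "0 0 2 0 0 0" --pt "0 0 1.5 0 0 0" --pt "0 0 1 0 0 0" --pt "0 0 0.5 0 0 0" --pt "0 0 0.5 0 0 0" --pt "0 0 0 0 0 0" --pt "0 0 0 0 0 0"

```text
clock: 17.18
tool_pos: [0.6129, -0.2893, 0.1028]
orientation: [180.0, -0.0, -0.0]
force: [0.1, -0.8, -1.5]
opening: 0.0254
gripper_force: 30.0
```

>>> play_rows --pt "0 0 1 0 0 0" --pt "0 0 1 0 0 0" --pt "0 0 0.6 0 0 0" --pt "0 0 0.4 0 0 0" --pt "0 0 0.4 0 0 0" --pt "0 0 0.3 0 0 0" --pt "0 0 0.3 0 0 0" --pt "0 0 0.2 0 0 0" --pt "0 0 0.2 0 0 0" --pt "0 0 0.1 0 0 0" --pt "0 0 0 0 0 0" --pt "0 0 0 0 0 0"

```text
clock: 18.18
tool_pos: [0.6125, -0.2896, 0.0572]
orientation: [180.0, -0.0, -0.1]
force: [0.8, -0.4, -1.7]
opening: 0.0255
gripper_force: 30.0
```

>>> play_rows --pt "0 0 0.1 0 0 0" --pt "0 0 0.1 0 0 0" --pt "0 0 0 0 0 0" --pt "0 0 0 0 0 0"

```text
clock: 18.52
tool_pos: [0.6126, -0.2896, 0.0571]
orientation: [180.0, -0.1, -0.0]
force: [-5.0, 2.4, 11.4]
opening: 0.0256
gripper_force: 30.0
```

>>> play_rows --pt "0 0 0 0 0 0" --pt "0 0 0 0 0 0" --pt "0 0 0 0 0 0" --pt "0 0 0 0 0 0" --pt "0 0 0 0 0 0" --pt "0 0 -1 0 0 0" --pt "0 0 -2 0 0 0" --pt "0 0 -3 0 0 0" --pt "0 0 -3 0 0 0" --pt "0 0 -3 0 0 0" --pt "-2 1 -3 0 0 0" --pt "-2 1 -3 0 0 0" --pt "-2 0 0 0 0 0" --pt "0 0 0 0 0 0" --pt "0 0 0 0 0 0" --grip 6

```text
clock: 19.77
tool_pos: [0.5518, -0.3098, 0.2369]
orientation: [180.0, -0.1, -0.1]
force: [0.9, 0.8, 0.8]
opening: 0.0599
gripper_force: 0.0
```

```bash
python3 chk.py big_round_lid big_round_pot .6123 -.2897 .055
python3 - <<'E'
from h import *
from plant import *
s=snapshot('wrist');p,k=fit('oblong_lid',[s],(.440,-.3845),yaw=np.radians(-79));print(p[:2].round(4),np.degrees(p[2]),k)
E
```

```text
19.7667 [ 0.55178934 -0.30977293  0.23689571]
w 0.055 [ 0.6138 -0.2898 -0.    ] 347
w 0.063 [ 0.6143 -0.2911 -0.    ] 216
t 0.055 [ 0.6123 -0.3017  0.    ] 97
t 0.063 [ 0.6243 -0.3017  0.    ] 98
s 0.055 [ 0.6152 -0.2891 -0.    ] 374
s 0.063 [ 0.62   -0.2904  0.    ] 370
[ 0.4379 -0.386 ] -79.77200076125098 193.3835906982422
```

>>> play_rows --pt "0 0 0 0 0 6.6" --pt "0 0 0 0 0 6.6" --pt "0 0 0 0 0 6.6" --pt "0 0 0 0 0 6.6" --pt "0 0 0 0 0 6.6" --pt "0 0 0 0 0 6.6" --pt "0 0 0 0 0 6.6" --pt "0 0 0 0 0 6.6" --pt "0 0 0 0 0 6.6" --pt "0 0 0 0 0 6.6" --pt "0 0 0 0 0 6.6" --pt "0 0 0 0 0 6.6" --pt "1.35 3.1 1 0 0 0" --pt "1.35 3.1 1 0 0 0" --pt "1.35 3.1 1 0 0 0" --pt "1.35 3.1 1 0 0 0" --pt "0 0 2 0 0 0" --pt "0 0 2 0 0 0" --pt "0 0 0 0 0 0" --pt "0 0 0 0 0 0"

```text
clock: 21.63
tool_pos: [0.4402, -0.3855, 0.1539]
orientation: [179.8, 0.1, -79.2]
force: [1.0, 0.1, 0.6]
opening: 0.0601
gripper_force: 0.0
```

Run:
```python
from h import *
from plant import *
o=get_obs();print(o['tool_pos'],o['orientation'])
for c in('wrist','scene'):
    s=snapshot(c);p,k=fit('oblong_lid',[s],(.439,-.385),yaw=np.radians(-79.5));print(p[:2].round(4),np.degrees(p[2]),k)
y=np.radians(o['orientation'][2]);d=np.array([.439,-.3853])-o['tool_pos'][:2];print('tool xy',d@[np.cos(y),np.sin(y)],d@[np.sin(y),-np.cos(y)])
```

```text
[ 0.44019548 -0.38545376  0.1539087 ] [ 1.79832705e+02  9.57689151e-02 -7.92442019e+01]
[ 0.4372 -0.3862] -79.5833851339851 229.34967041015625
[ 0.4389 -0.3855] -79.55128186347153 274.1029968261719
tool xy -0.0003741662789395947 0.001145780615679743
```

>>> play_rows --pt "0 0.2 3 0 0 0.2" --pt "0 0 3 0 0 0" --pt "0 0 3 0 0 0" --pt "0 0 2 0 0 0" --pt "0 0 2 0 0 0" --pt "0 0 1 0 0 0" --pt "0 0 0.7 0 0 0" --pt "0 0 0.3 0 0 0" --pt "0 0 0 0 0 0" --pt "0 0 0 0 0 0"

```text
clock: 22.57
tool_pos: [0.4395, -0.3864, 0.0062]
orientation: [-179.9, -0.1, -79.4]
force: [0.3, -0.6, -0.0]
opening: 0.0598
gripper_force: 0.0
```

>>> play_rows --pt "0 0 0 0 0 0" --pt "0 0 0 0 0 0" --pt "0 0 0 0 0 0" --pt "0 0 0 0 0 0" --pt "0 0 0 0 0 0" --pt "0 0 0 0 0 0" --pt "0 0 0 0 0 0" --pt "0 0 0 0 0 0" --pt "0 0 0 0 0 0" --grip 0.2

```text
clock: 23.32
tool_pos: [0.4385, -0.386, 0.005]
orientation: [180.0, 0.0, -79.5]
force: [0.5, 0.2, 0.0]
opening: 0.0117
gripper_force: 30.0
```

>>> play_rows --pt "0 0 -1.5 0 0 0" --pt "0 0 -2.5 0 0 0" --pt "0 0 -3 0 0 0" --pt "0 0 -3 0 0 0" --pt "0 0 -3 0 0 0" --pt "0 0 -3 0 0 0" --pt "0 0 0 0 0 6.7" --pt "0 0 0 0 0 6.7" --pt "0 0 0 0 0 6.7" --pt "0 0 0 0 0 6.7" --pt "0 0 0 0 0 6.7" --pt "0 0 0 0 0 6.7" --pt "0 0 0 0 0 6.6" --pt "0 0 0 0 0 0"

```text
clock: 24.48
tool_pos: [0.4383, -0.3857, 0.1646]
orientation: [179.9, 0.0, -126.6]
force: [0.4, -0.2, -1.3]
opening: 0.012
gripper_force: 30.0
```

>>> play_rows --pt "-2.7 0.2 0 0 0 0" --pt "-2.7 0.2 0 0 0 0" --pt "-2.7 0.2 0 0 0 0" --pt "-2.7 0.2 0 0 0 0" --pt "-2.7 0.2 0 0 0 0" --pt "-2.7 0.2 0 0 0 0" --pt "-2.7 0.2 0 0 0 0" --pt "-2.7 0.2 0 0 0 0" --pt "-2.7 0.2 0 0 0 0" --pt "-2.7 0.2 0 0 0 0" --pt "-2.7 0.2 0 0 0 0" --pt "-2.7 0.2 0 0 0 0" --pt "0 0 0 0 0 0" --pt "0 0 0 0 0 0" --pt "0 0 0 0 0 0"

```text
clock: 25.73
tool_pos: [0.6104, -0.1105, 0.1646]
orientation: [180.0, -0.0, -126.1]
force: [-0.6, -0.6, -1.4]
opening: 0.0121
gripper_force: 30.0
```

```bash
cat > to.py <<'E'
import sys
from h import *
from plant import *
o=get_obs();print(o['clock'],o['tool_pos'],o['orientation'],o['opening'])
n,x,y,yw=sys.argv[1],*map(float,sys.argv[2:5]);zz=o['tool_pos'][2]-.005
for c in('wrist','scene'):
    s=snapshot(c);p,k=fit(n,[s],o['tool_pos'][:2],z=zz,yaw=np.radians(float(sys.argv[5])));print('held',c,p[:2].round(4),np.degrees(p[2]),k)
a=np.radians(o['orientation'][2]);d=np.array([x,y])-o['tool_pos'][:2];print('tool xy cm',100*d@[np.cos(a),np.sin(a)],100*d@[np.sin(a),-np.cos(a)])
E
python3 to.py oblong_lid .6136 -.1074 -126.3 -126.3
```

```text
25.7333 [ 0.610432   -0.11049333  0.16460458] [ 1.79953311e+02 -3.68570904e-02 -1.26092664e+02] 0.012117408595018283
held wrist [ 0.6075 -0.1118] -125.07685260626349 121.80482
held scene [ 0.6119 -0.1098] -126.66873106631236 200.2431640625
tool xy cm -0.43658613304939115 -0.07376930208490114
```

>>> play_rows --pt "-0.45 -0.05 1.5 0 0 0" --pt "0 0 2 0 0 0" --pt "0 0 2 0 0 0" --pt "0 0 2 0 0 0" --pt "0 0 1 0 0 0" --pt "0 0 0.6 0 0 0" --pt "0 0 0.5 0 0 0" --pt "0 0 0.4 0 0 0" --pt "0 0 0.3 0 0 0" --pt "0 0 0.3 0 0 0" --pt "0 0 0.3 0 0 0" --pt "0 0 0.2 0 0 0" --pt "0 0 0.2 0 0 0" --pt "0 0 0 0 0 0" --pt "0 0 0 0 0 0"

```text
clock: 27.08
tool_pos: [0.6139, -0.1072, 0.052]
orientation: [180.0, -0.0, -126.3]
force: [0.9, -0.0, -0.7]
opening: 0.0118
gripper_force: 30.0
```

>>> play_rows --pt "0 0 0.1 0 0 0" --pt "0 0 0.1 0 0 0" --pt "0 0 0.1 0 0 0" --pt "0 0 0 0 0 0" --pt "0 0 0 0 0 0"

```text
clock: 27.5
tool_pos: [0.614, -0.1072, 0.0499]
orientation: [-180.0, 0.0, -126.2]
force: [-2.1, 1.1, 5.6]
opening: 0.0118
gripper_force: 30.0
```

>>> play_rows --pt "0 0 0 0 0 0" --pt "0 0 0 0 0 0" --pt "0 0 0 0 0 0" --pt "0 0 0 0 0 0" --pt "0 0 0 0 0 0" --pt "0 0 -1 0 0 0" --pt "0 0 -2 0 0 0" --pt "0 0 -3 0 0 0" --pt "0 0 -3 0 0 0" --pt "0 0 -3 0 0 0" --pt "0 0 -2 0 0 0" --pt "0 0 0 0 0 6.5" --pt "0 0 0 0 0 6.5" --pt "0 0 0 0 0 6.5" --pt "0 0 0 0 0 6.5" --pt "0 0 0 0 0 6.5" --pt "0 0 0 0 0 6.5" --pt "0 0 0 0 0 0" --pt "0 0 0 0 0 0" --grip 6

```text
clock: 29.08
tool_pos: [0.614, -0.1072, 0.1897]
orientation: [-180.0, 0.0, -165.1]
force: [0.0, 0.6, 0.2]
opening: 0.0598
gripper_force: 0.0
```

```bash
python3 chk.py oblong_lid oblong_pot .6138 -.1073 .045 .937; python3 to.py square_lid .439 .006 0 0 | tail -1;  python3 - <<'E'
from h import *
from plant import *
for c in('wrist','scene'):
    s=snapshot(c);p,k=fit('square_lid',[s],(.439,.006),yaw=np.radians(14.4));print(c,p[:2].round(4),np.degrees(p[2]),k)
E
```

```text
29.0833 [ 0.61398719 -0.10724873  0.18967731]
w 0.045 [ 0.6118 -0.1071  0.9356] 252
w 0.053 [ 0.6084 -0.1083  0.9388] 198
t 0.045 [ 0.6171 -0.1074  0.7658] 159
t 0.053 [ 0.6158 -0.1068  0.7394] 158
s 0.045 [ 0.6152 -0.1072  0.9419] 287
s 0.053 [ 0.6198 -0.1098  0.9429] 283
tool xy cm 13.993365245101497 15.445546583835794
wrist [0.4371 0.0049] 14.390802451442193 148.88653564453125
scene [0.4359 0.0126] 9.572126531304782 213.4927215576172
```

>>> play_rows --pt "2 2.2 0 0 0 0.5" --pt "2 2.2 0 0 0 0" --pt "2 2.2 0.5 0 0 0" --pt "2 2.2 1 0 0 0" --pt "2 2.2 1 0 0 0" --pt "2 2.2 1.5 0 0 0" --pt "2 2.2 1.5 0 0 0" --pt "0 0 0 0 0 0" --pt "0 0 0 0 0 0" --pt "0 0 0 0 0 0"

```text
clock: 30.27
tool_pos: [0.4409, 0.0077, 0.1347]
orientation: [-180.0, 0.1, -165.7]
force: [0.8, 0.5, 0.7]
opening: 0.0602
gripper_force: 0.0
```

```bash
python3 to.py square_lid .4385 .0055 0 0 | sed -n '1p;$p';  python3 - <<'E'
from h import *
from plant import *
for c in('wrist','scene'):
    s=snapshot(c);p,k=fit('square_lid',[s],(.439,.006),yaw=np.radians(14.4));print(c,p[:2].round(4),np.degrees(p[2]),k)
    if c=='wrist': im=s['frame'][:,:,::-1].copy();draw(im,s,'square_lid',p);cv2.imwrite('pics/w5.png',im)
E
```

```text
30.2667 [0.44093926 0.00772824 0.13472667] [-1.79992771e+02  8.08424965e-02 -1.65663688e+02] 0.06020504191120133
tool xy cm 0.2915043118840442 -0.15548596764047745
wrist [0.4363 0.0059] 14.417132126746296 276.700439453125
scene [0.4395 0.0061] 13.998137580179526 279.0600280761719
```

View pics/w5.png

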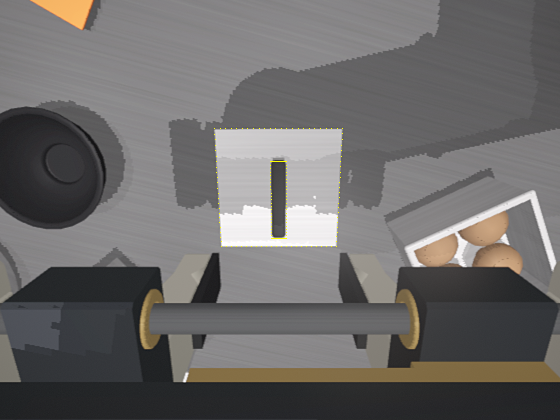

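The outline fits the square lid and its bar (279,200). Descend and grip.

>>> play_rows --pt "0.3 -0.1 2.5 0 0 0" --pt "0 0 3 0 0 0" --pt "0 0 3 0 0 0" --pt "0 0 2 0 0 0" --pt "0 0 1.2 0 0 0" --pt "0 0 0.7 0 0 0" --pt "0 0 0.5 0 0 0" --pt "0 0 0 0 0 0" --pt "0 0 0 0 0 0"

```text
clock: 31.22
tool_pos: [0.4381, 0.0057, 0.0055]
orientation: [-180.0, 0.0, -165.8]
force: [0.8, 0.2, 0.3]
opening: 0.06
gripper_force: 0.0
```

>>> play_rows --pt "0 0 0 0 0 0" --pt "0 0 0 0 0 0" --pt "0 0 0 0 0 0" --pt "0 0 0 0 0 0" --pt "0 0 0 0 0 0" --pt "0 0 0 0 0 0" --pt "0 0 0 0 0 0" --pt "0 0 0 0 0 0" --pt "0 0 0 0 0 0" --grip 0.2

```text
clock: 31.97
tool_pos: [0.4375, 0.0057, 0.0051]
orientation: [-180.0, -0.0, -165.8]
force: [-0.7, -0.6, 1.7]
opening: 0.0115
gripper_force: 30.0
```

>>> play_rows --pt "0 0 -1.5 0 0 0" --pt "0 0 -2.5 0 0 0" --pt "0 0 -3 0 0 0" --pt "0 0 -3 0 0 0" --pt "0 0 -3 0 0 0" --pt "0 0 0 0 0 -6.85" --pt "0 0 0 0 0 -6.85" --pt "0 0 0 0 0 -6.85" --pt "0 0 0 0 0 -6.85" --pt "-2.15 2.1 0 0 0 0" --pt "-2.15 2.1 0 0 0 0" --pt "-2.15 2.1 0 0 0 0" --pt "-2.15 2.1 0 0 0 0" --pt "-2.15 2.1 0 0 0 0" --pt "-2.15 2.1 0 0 0 0" --pt "0 0 0 0 0 0" --pt "0 0 0 0 0 0" --pt "0 0 0 0 0 0"

```text
clock: 33.47
tool_pos: [0.4496, 0.1853, 0.1345]
orientation: [180.0, -0.1, -138.3]
force: [0.4, -0.2, -0.8]
opening: 0.0115
gripper_force: 30.0
```

```bash
python3 to.py square_lid .4506 .1849 0 41.6
```

```text
33.4667 [0.44964862 0.18528612 0.134541  ] [ 1.79991032e+02 -7.88596748e-02 -1.38329246e+02] 0.011527240398088254
held wrist [0.4469 0.1848] 42.84766648171905 109.70726013183594
held scene [0.4615 0.1757] 55.456243670556425 197.10958862304688
tool xy cm -0.04539439690383883 -0.092094761279466
```

>>> play_rows --pt "-0.05 -0.1 1.5 0 0 0" --pt "0 0 2 0 0 0" --pt "0 0 1.3 0 0 0" --pt "0 0 0.6 0 0 0" --pt "0 0 0.5 0 0 0" --pt "0 0 0.4 0 0 0" --pt "0 0 0.3 0 0 0" --pt "0 0 0.3 0 0 0" --pt "0 0 0.3 0 0 0" --pt "0 0 0.3 0 0 0" --pt "0 0 0.2 0 0 0" --pt "0 0 0 0 0 0" --pt "0 0 0 0 0 0"

```text
clock: 34.65
tool_pos: [0.4513, 0.1851, 0.058]
orientation: [-180.0, -0.0, -138.4]
force: [-0.5, -0.2, -1.6]
opening: 0.0116
gripper_force: 30.0
```

>>> play_rows --pt "0 0 0.1 0 0 0" --pt "0 0 0.1 0 0 0" --pt "0 0 0.1 0 0 0" --pt "0 0 0 0 0 0" --pt "0 0 0 0 0 0"

```text
clock: 35.07
tool_pos: [0.4513, 0.1851, 0.0551]
orientation: [-180.0, 0.0, -138.4]
force: [0.3, 0.1, -0.6]
opening: 0.0115
gripper_force: 30.0
```

>>> play_rows --pt "0 0 0.1 0 0 0" --pt "0 0 0 0 0 0" --pt "0 0 0 0 0 0"

```text
clock: 35.32
tool_pos: [0.4513, 0.1852, 0.055]
orientation: [-180.0, 0.0, -138.3]
force: [-4.4, -1.2, 11.5]
opening: 0.0119
gripper_force: 30.0
```

>>> play_rows --pt "0 0 0 0 0 0" --pt "0 0 0 0 0 0" --pt "0 0 0 0 0 0" --pt "0 0 0 0 0 0" --pt "0 0 0 0 0 0" --pt "0 0 -1 0 0 0" --pt "0 0 -2 0 0 0" --pt "0 0 -3 0 0 0" --pt "0 0 -3 0 0 0" --pt "0 0 -3 0 0 0" --pt "0 0 -3 0 0 0" --pt "0 0 -3 0 0 0" --pt "0 0 -3 0 0 0" --pt "0 0 -3 0 0 0" --pt "0 0 -3 0 0 0" --pt "0 0 0 0 0 0" --pt "0 0 0 0 0 0" --grip 6

```text
clock: 36.73
tool_pos: [0.4518, 0.1857, 0.3257]
orientation: [180.0, 0.2, -138.4]
force: [-0.2, 0.1, -0.7]
opening: 0.0597
gripper_force: 0.0
```

Run:
```python
from h import *
from plant import *
W=snapshot('wrist');S=snapshot('scene');im=S['frame'][:,:,::-1].copy()
for n,x,y,z,yw in(('big_round_lid',.6123,-.2897,.055,0),('small_round_lid',.4613,.3926,.045,0),('square_lid',.4506,.1849,.05,41.6),('oblong_lid',.6136,-.1074,.045,53.7)):
    for c,s in(('w',W),('s',S)):
        p,k=fit(n,[s],(x,y),z=z,yaw=np.radians(yw));print(n,c,p[:2].round(4),np.degrees(p[2]).round(1),round(k))
    draw(im,S,n,p,z)
cv2.imwrite('pics/f.png',cv2.resize(im[100:330,160:460],None,fx=2.6,fy=2.6))
```

```text
big_round_lid w [ 0.5987 -0.2753] 0.0 0
big_round_lid s [ 0.6151 -0.289 ] 0.0 382
small_round_lid w [0.4612 0.3931] 0.0 119
small_round_lid s [0.4643 0.3923] 0.0 356
square_lid w [0.45   0.1851] 41.7 336
square_lid s [0.4524 0.1854] 42.1 319
oblong_lid w [ 0.6123 -0.1064] 53.8 169
oblong_lid s [ 0.615  -0.1071] 54.4 390
```

View pics/f.png

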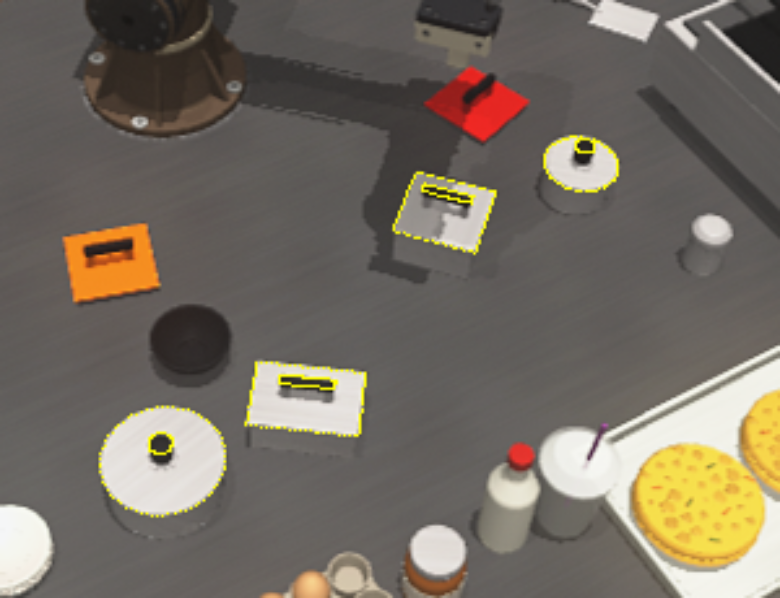

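All four lids sit level on their pots, and every outline fits at its home height. The bowl and shaker are where they were.

```bash
python3 -c "
from plant import *
print(close_job())"
```

```text
the job is handed in; nothing more can be done
None
```

The job is handed in: all four lids are seated and released on their own containers, and the bowl and shaker were never touched. The last camera check agrees, but no verdict came back.

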